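# Sort the sample glassware into its trays

## Robot

A 6-joint arm with a two-finger parallel gripper is mounted at the origin on the work surface. World frame = base frame: x ahead of the robot, y to its left, z up, the work surface at z = 0. Lengths are in m, angles in rad, forces in N, time in s.
With the tool pointing down it reaches from about 0.35 to 0.85 m from the base axis. Payload 8.1 kg.
Tool frame: the origin (TCP) lies midway between the tips of the shut fingers; the grasp point (between the pads) lies 19 mm behind it; z points along the fingers, y is the line along which they close (so a half turn about z gives the same grasp; the last joint's range is limited). The gripper opens to 93 mm and grips with 3 to 60 N. Pads are 15 mm wide; open, the fingers measure 128 mm over their backs; the gripper's body (75 mm by 188 mm) begins 65 mm behind the grasp point.
Start: joints at [1.14, 0.13, 1.488, -0, 1.523, -0.085], TCP at [0.203, 0.564, 0.219] pointing down, gripper open.
Joint ranges: [-2.96, 2.96], [-0.89, 2.26], [0.02, 2.5], [-1.34, 4.48], [0, 2.73], [-2.66, 2.66]. Speed limits (rad/s): [2.39, 2.39, 2.79, 3.14, 3.14, 3.14].

## Interface

Orientations are given as a rotation vector (axis times angle).
In Python, from workcell import ctrl, eyes gives the robot as it stands.
- The arm moves only by the tool jog_arm, never from a script. Its argument "steps" is a list of rows, each a list of 5 numbers: the shift along the tool's x, y, z in mm, then the turn about the tool's z in degrees, then the opening, from -1 (shut) to 1 (fully open). In form: [[dx, dy, dz, roll, claw], ...]. A call has exactly 8 rows; each row shifts and turns the commanded pose from where the row before left it, along the tool's axes as they then stand; what a row does not reach is not made up. A row lasts 1/8 s, in which the tool goes at most 62.5 mm and 10.7 degrees, less where a joint would pass 70% of its speed; a pose out of reach is approached as far as the arm can. A call with a gripper value outside its range is refused whole. The fingers move at their own pace and stop on an object; "grip_force" is the grip in N (left out, the last holds). Time passes only in rows, so rows that do not move let the fingers close, or fill a call up. It gives the time, the measured TCP pose, the force, the opening and the grip force at its end, in the units of the state.
- ctrl.observe(): the state, without advancing time (a new reading comes with each control period).
- eyes.read_camera(name): name is "side" or "top" or "wrist"; returns a dict with "pixels" (420x560x3 uint8, red, green, blue), "vfov" (degrees; the focal length in pixels is half the picture's height over the tangent of half this angle, whatever the lens; pixels are square), "cx", "cy" (the principal point, pixels), "T" (4x4, takes a point from camera to world coordinates). Camera axes: x right, y down, z forward; pixel columns grow to the right and rows downward; lengths in m; the calibration is good to about 2 mm. A picture is of the moment at which its call begins. There is no depth.
- ctrl.hand_in(): hands the job in; it is judged then, once.
The state is a dict: "clock": time; "q": joint angles; "qvel": joint speeds; "tau": joint torques, N m; "tool_pos": TCP position; "orientation": TCP orientation; "contact_force": force on the tool from outside, world axes, zero at the start; "wrist_torque": the same for the moment, N m; "gripper_width": finger opening in m; "finger_force": force on a finger pad.
Only numpy, scipy, OpenCV 4.12 (cv2) and the standard library are available. Lean on these libraries where they do the work, as an engineer would, in place of code of your own. Each camera call takes 0.05 s, during which the arm holds its last target. There are 200 camera calls.

## Task

Clear the mixed glassware from the lab bench: stand both slim vials in the narrow rectangular steel tray, both squat jars in the wide rectangular steel tray, and the stoppered conical flask in the round steel dish. Each must end standing upright on the floor of its own tray; leave the beaker and the Petri dish where they are.

Things in the scene. Friction and masses are not known exactly. Their poses are not given: they have to be found in the camera images.
- vial_a: One amber glass vial with a black screw cap, a slim upright cylinder 24 mm in diameter and 70 mm tall (glass up to 54 mm, cap from 57 mm), about 40 g; it stands on the bench. Origin: centre of its underside, z up along its axis. The two vials are alike
- vial_b: The other amber glass vial with a black screw cap, a slim upright cylinder 24 mm in diameter and 70 mm tall (glass up to 54 mm, cap from 57 mm), about 40 g; it stands on the bench. Origin: centre of its underside, z up along its axis. The two vials are alike
- jar_a: One squat amber glass jar with a black screw cap, an upright cylinder 48 mm in diameter and 55 mm tall (glass up to 39 mm, cap from 42 mm), about 120 g; it stands on the bench. Origin: centre of its underside, z up along its axis. The two jars are alike
- jar_b: The other squat amber glass jar with a black screw cap, an upright cylinder 48 mm in diameter and 55 mm tall (glass up to 39 mm, cap from 42 mm), about 120 g; it stands on the bench. Origin: centre of its underside, z up along its axis. The two jars are alike
- flask: Conical amber glass flask with a black stopper, standing upright, 88 mm tall, about 90 g: base 51 mm in diameter up to 8 mm, tapering to a neck 23 mm in diameter from 54 to 68 mm, stopper 25 mm in diameter from 68 to 88 mm, to be gripped there. Origin: centre of its underside, z up along its axis
- vial_tray: Narrow rectangular open steel tray for the vials, fixed to the bench: outside 54 mm along its x, 126 mm along its y, 18 mm high; walls and floor 3 mm thick, so inside 48 x 120 mm. Room for two vials side by side along y. Origin: centre of its underside, on the bench
- jar_tray: Wide rectangular open steel tray for the jars, fixed to the bench: outside 86 mm along its x, 156 mm along its y, 18 mm high; walls and floor 3 mm thick, so inside 80 x 150 mm. Room for two jars side by side along y. Origin: centre of its underside, on the bench
- round_dish: Round open steel dish for the flask, fixed to the bench: outside 82 mm in diameter, 15 mm high; wall and floor 3 mm thick, so inside 76 mm in diameter. Origin: centre of its underside, on the bench
- beaker: Bystander: empty clear glass beaker, 50 mm in diameter at the rim, 65 mm tall, loose on the bench. Origin: centre of its underside. To be left alone
- petri: Bystander: closed clear glass Petri dish, 58 mm in diameter, 16 mm high, loose on the bench. Origin: centre of its underside. To be left alone

How it is judged:
At the end, for the whole second after the job is handed in: Both vials stand within the narrow tray, both jars within the wide tray and the flask within the round dish (within 20 mm of its centre), each upright to within 0.1 rad, its underside on the tray's floor (less than 8 mm above the tray's underside), released and at rest (x of vial_a in the frame of vial_tray between -0.018 and 0.018 m and y of vial_a in the frame of vial_tray between -0.054 and 0.054 m and z of vial_a in the frame of vial_tray between -0.001 and 0.008 m and angle between each of vial_a, vial_b, jar_a, jar_b, flask's own z axis and vertical below 0.1 rad and linear speed of each of vial_a, vial_b, jar_a, jar_b, flask below 0.02 m/s and angular speed of each of vial_a, vial_b, jar_a, jar_b, flask below 0.3 rad/s and x of vial_b in the frame of vial_tray between -0.018 and 0.018 m and y of vial_b in the frame of vial_tray between -0.054 and 0.054 m and z of vial_b in the frame of vial_tray between -0.001 and 0.008 m and x of jar_a in the frame of jar_tray between -0.022 and 0.022 m and y of jar_a in the frame of jar_tray between -0.056 and 0.056 m and z of jar_a in the frame of jar_tray between -0.001 and 0.008 m and x of jar_b in the frame of jar_tray between -0.022 and 0.022 m and y of jar_b in the frame of jar_tray between -0.056 and 0.056 m and z of jar_b in the frame of jar_tray between -0.001 and 0.008 m and horizontal distance between flask and round_dish below 0.02 m and z of flask in the frame of round_dish between -0.001 and 0.008 m); the robot touches nothing.
It fails at once if the beaker is pushed more than 25 mm or tipped over (distance of beaker from where it was at the start of the episode above 0.025 m or angle between beaker's own z axis and vertical above 0.5 rad).
It fails at once if the Petri dish is pushed more than 25 mm or tipped over (distance of petri from where it was at the start of the episode above 0.025 m or angle between petri's own z axis and vertical above 0.5 rad).
It also fails if it takes over 122 s, if anything falls off the work surface, if the arm or the gripper's body presses on something with over 40 N, if the wrist force passes 120 N, or if a joint passes its speed limit or range.

## Working session

There is one attempt and no reset: what is moved stays moved. The work goes in short steps, Python scripts to look and compute and a tool call to move; the robot and the scene stay as the last step left them, time stands still between calls to the robot, and variables do not carry over. Pictures are saved under pics/ and viewed, at most 14 in all, crops included, and the job is handed in when it is done.

Besides the shell and the picture viewer there is one more tool, called after "Call:" as name(argument=value, ...) on one line, values as JSON. jog_arm: Moves the arm, as the interface text tells. Its arguments: {"type":"object","properties":{"steps":{"type":"array"},"grip_force":{"type":"number"}},"required":["steps"]}

```bash
mkdir -p pics; cat > h.py <<'E'
import numpy as np,cv2
from workcell import ctrl,eyes
def cam(n,f=None):
    c=eyes.read_camera(n)
    if f: cv2.imwrite('pics/'+f,c['pixels'][:,:,::-1])
    return c
def pt(c,u,v,z):
    f=210/np.tan(np.radians(c['vfov']/2));T=np.array(c['T'])
    d=T[:3,:3]@np.array([(u-c['cx'])/f,(v-c['cy'])/f,1]);o=T[:3,3]
    return o+d*(z-o[2])/d[2]
def proj(c,p):
    f=210/np.tan(np.radians(c['vfov']/2));T=np.array(c['T'])
    q=T[:3,:3].T@(np.array(p)-T[:3,3]);return q[:2]/q[2]*f+[c['cx'],c['cy']]
E
python3 - <<'E'
from h import *
for n in ('top','side'):
    c=cam(n,n+'1.png');print(n,c['vfov'],c['cx'],c['cy'],np.round(c['T'],3).tolist())
s=ctrl.observe();print(s)
E
```

```text
top 43.20486059458681 284.0977173157485 214.9166386040944 [[-0.004, -0.989, 0.147, 0.358], [-1.0, 0.002, -0.015, 0.009], [0.015, -0.147, -0.989, 1.361], [0.0, 0.0, 0.0, 1.0]]
side 48.60909344122303 280.07093708488213 203.04793891873672 [[0.999, -0.012, 0.053, 0.505], [-0.05, -0.566, 0.823, -0.784], [0.02, -0.824, -0.566, 0.582], [0.0, 0.0, 0.0, 1.0]]
{'clock': 0.1, 'q': array([ 1.13960130e+00,  1.31094980e-01,  1.48917861e+00, -1.36116611e-05,
        1.52297365e+00, -8.54152306e-02]), 'qvel': array([-1.80328266e-03, -2.17746885e-03, -4.46445007e-04,  1.05052699e-03,
       -9.90035175e-04, -7.68162777e-05]), 'tau': array([ 9.71113986e-04, -5.61346328e+01, -4.93089795e+01,  7.70060043e-02,
        2.92717782e-02,  1.95638727e-06]), 'tool_pos': array([0.20313687, 0.56402487, 0.21768224]), 'orientation': array([-5.40376152e-01, -3.09435273e+00,  2.51791946e-03]), 'contact_force': array([-0.40922872, -0.09436458, -0.33857859]), 'wrist_torque': array([-0.02351735, -0.03339435,  0.00614283]), 'finger_force': 0.0, 'gripper_width': 0.09283353512945465}
```

View pics/top1.png

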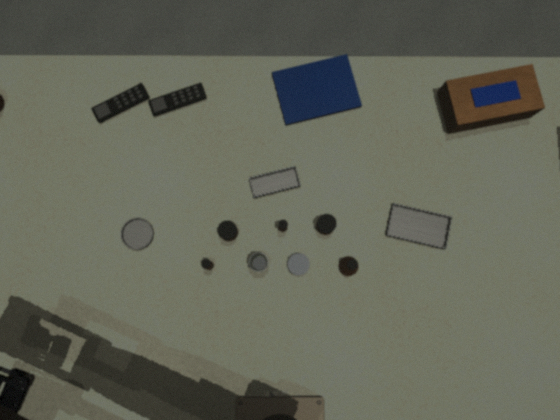

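View pics/side1.png

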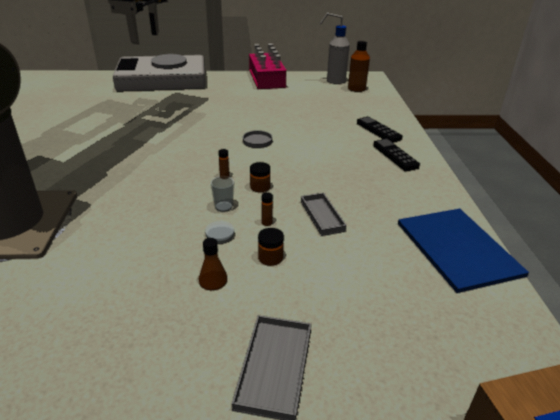

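Top view: jars at (227,230) and (325,224), vials at (282,226) and (207,264), flask at (348,266), beaker at (258,262), Petri at (297,264), vial tray at (274,182), jar tray at (418,226) and dish at (137,233). The side view agrees with this layout. I'll enlarge it to read the positions more closely.

```bash
python3 - <<'E'
from h import *
a=cv2.imread('pics/top1.png')
a=np.clip(a.astype(float)*1.8,0,255).astype('uint8')
l=cv2.resize(a[160:285,110:290],None,fx=4.4,fy=4.4,interpolation=cv2.INTER_CUBIC)
r=cv2.resize(a[160:285,280:460],None,fx=4.4,fy=4.4,interpolation=cv2.INTER_CUBIC)
for im,x0 in((l,110),(r,280)):
    for u in range(x0,x0+180,20): cv2.putText(im,str(u),(int((u-x0)*4.4),10),0,.35,(0,0,255));cv2.line(im,(int((u-x0+.5)*4.4),12),(int((u-x0+.5)*4.4),20),(0,0,255))
    for v in range(160,285,20): cv2.putText(im,str(v),(0,int((v-160+.5)*4.4)+4),0,.35,(0,0,255))
cv2.imwrite('pics/l.png',l);cv2.imwrite('pics/r.png',r)
E
```

```text
(no output)
```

View pics/l.png

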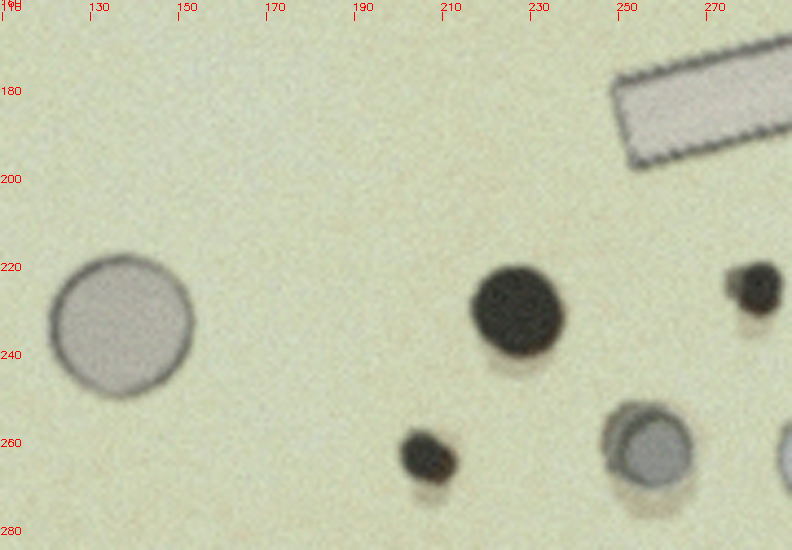

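View pics/r.png

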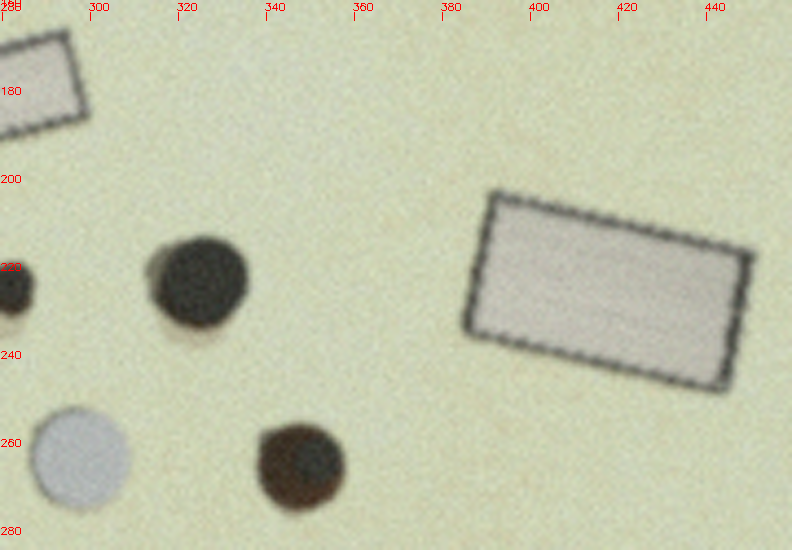

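Enlarged readings (crop px): caps at jar (518,311) and vials (760,289) and (423,453) in the left crop; jar cap (205,282), stopper (318,462) and tray corners in the right crop.

```bash
cat > m.py <<'E'
from h import *
c=cam('top');s=cam('side')
L=lambda x,y,z:pt(c,x/4.4+109.5,y/4.4+159.5,z)
R=lambda x,y,z:pt(c,x/4.4+279.5,y/4.4+159.5,z)
P=dict(jar1=L(518,311,.055),vialM=L(760,289,.07),vialL=L(423,453,.07),jar2=R(205,282,.055),flask=R(318,462,.088),flaskbase=R(300,467,.006),dish=L(122,326,.015),beaker=L(647,445,.05),petri=R(80,458,.016))
V=[L(614,77,.018),L(635,168,.018),R(88,116,.018),R(68,31,.018)]
J=[R(494,191,.018),R(752,253,.018),R(726,389,.018),R(467,333,.018)]
for n,q in(('vtray',V),('jtray',J)):
    P[n]=sum(q)/4;print(n,[round(float(np.linalg.norm(q[i]-q[i-1])),4) for i in range(4)],[round(float(np.degrees(np.arctan2(*(q[i]-q[i-1])[1::-1]))),1) for i in range(4)])
for k,p in P.items(): print(k,np.round(p[:2],4),round(float(np.hypot(*p[:2])),3),'side',np.round(proj(s,p),1))
E
python3 m.py
```

```text
vtray [0.1221, 0.0558, 0.1217, 0.0524] [103.1, -167.0, -75.3, 12.5]
jtray [0.0856, 0.1544, 0.0818, 0.1529] [-12.5, -103.9, 166.5, 77.5]
jar1 [0.5141 0.1303] 0.53 side [259.1 166.2]
vialM [ 0.5243 -0.0057] 0.524 side [265.  193.7]
vialL [0.4337 0.1803] 0.47 side [224.1 150.1]
jar2 [ 0.53   -0.1149] 0.542 side [269.5 233.4]
flask [ 0.4266 -0.1718] 0.46 side [209.  239.9]
flaskbase [ 0.4282 -0.173 ] 0.462 side [212.9 276.4]
dish [0.5107 0.3623] 0.626 side [256.8 136.3]
beaker [0.439  0.0577] 0.443 side [224.2 185.6]
petri [ 0.4332 -0.045 ] 0.436 side [219.6 227.8]
vtray [0.6442 0.0136] 0.644 side [321.5 208.6]
jtray [ 0.5289 -0.3542] 0.637 side [273.8 355.9]
```

Call:
jog_arm(steps=[[-43.5,-35.4,0,0,0.2],[-43.5,-35.4,0,0,0.2],[-43.5,-35.4,0,0,0.2],[-43.5,-35.4,0,0,0.2],[-43.5,-35.4,0,0,0.2],[-43.5,-35.4,0,0,0.2],[-43.5,-35.4,0,0,0.2],[-43.5,-35.4,0,0,0.2]], grip_force=15)

```text
clock: 1.2
tool_pos: [0.4354, 0.1784, 0.2187]
orientation: [0.54, 3.094, 0.0]
contact_force: [1.4, -0.1, -0.3]
gripper_width: 0.0557
finger_force: 0.0
```

Call:
jog_arm(steps=[[0,0,0,8,0.2],[0,0,0,8,0.2],[0,0,0,8,0.2],[0,0,0,8,0.2],[0,0,0,8,0.2],[0,0,0,8,0.2],[0,0,0,8.7,0.2],[0,0,0,0,0.2]])

```text
clock: 2.2
tool_pos: [0.4346, 0.1801, 0.2185]
orientation: [-1.944, -2.468, 0.0]
contact_force: [0.4, 1.0, 0.0]
gripper_width: 0.0557
finger_force: 0.0
```

```bash
cat >> h.py <<'E'
from scipy.spatial.transform import Rotation as Ro
def go(x,y,z):
    s=ctrl.observe();R=Ro.from_rotvec(s['orientation']).as_matrix()
    d=R.T@(np.array([x,y,z])-s['tool_pos'])*1000
    print('t',round(s['clock'],2),'tcp',np.round(s['tool_pos'],4),'yang',round(float(np.degrees(np.arctan2(R[1,1],R[0,1]))),1),'w',round(s['gripper_width'],4),'delta',np.round(d,1))
E
python3 - <<'E'
from h import *
go(.434,.18,.218)
c=cam('wrist','w1.png');print(c['vfov'],c['cx'],c['cy'],np.round(c['T'],3).tolist())
print(proj(c,(.4337,.1803,.07)),proj(c,(.4337,.1803,0)))
E
```

```text
t 2.2 tcp [0.4346 0.1801 0.2185] yang 13.5 w 0.0557 delta [ 0.1 -0.6  0.5]
60.22547993844704 284.66197869527156 210.08828220821616 [[0.972, 0.224, 0.072, 0.415], [0.235, -0.927, -0.294, 0.262], [0.001, 0.302, -0.953, 0.383], [0.0, 0.0, 0.0, 1.0]]
[283.6533748  194.03134456] [283.79036149 177.17317554]
```

View pics/w1.png

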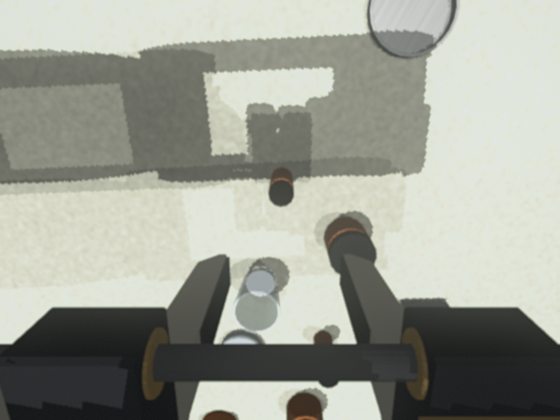

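The wrist view shows the vial's cap at (281,195), against a predicted (284,194), so it lies within about 1 mm of my estimate. Descending.

Call:
jog_arm(steps=[[0,-0.6,26,0,0.2],[0,0,26,0,0.2],[0,0,26,0,0.2],[0,0,26,0,0.2],[0,0,26,0,0.2],[0,0,26,0,0.2],[0,0,22,0,0.2],[0,0,14,0,0.2]])

```text
clock: 3.25
tool_pos: [0.4335, 0.1798, 0.0254]
orientation: [-1.941, -2.469, 0.002]
contact_force: [-0.6, 0.3, 0.1]
gripper_width: 0.0563
finger_force: 0.0
```

Call:
jog_arm(steps=[[0,0,0,0,0.2],[0,0,0,0,-1],[0,0,0,0,-1],[0,0,0,0,-1],[0,0,0,0,-1],[0,0,0,0,-1],[0,0,0,0,-1],[0,0,0,0,-1]])

```text
clock: 4.25
tool_pos: [0.4345, 0.1801, 0.0271]
orientation: [1.945, 2.467, 0.001]
contact_force: [-1.1, -0.9, 5.5]
gripper_width: 0.0238
finger_force: 15.0
```

Call:
jog_arm(steps=[[0,0,-5,0,-1],[0,0,-12,0,-1],[0,0,-20,0,-1],[0,0,-25,0,-1],[0,0,-25,0,-1],[0,0,-20,0,-1],[0,0,-8,0,-1],[0,0,-5,0,-1]])

```text
clock: 5.25
tool_pos: [0.4341, 0.1799, 0.1469]
orientation: [1.945, 2.467, 0.0]
contact_force: [0.6, -0.1, -0.0]
gripper_width: 0.0235
finger_force: 15.0
```

Call:
jog_arm(steps=[[-12.7,11,0,0,-1],[-24,22,0,0,-1],[-30,28,0,0,-1],[-32,30,0,0,-1],[-32,30,0,0,-1],[-28,25,0,0,-1],[-14,12,0,0,-1],[-8,7,0,0,-1]])

```text
clock: 6.25
tool_pos: [0.6372, 0.041, 0.1449]
orientation: [-1.946, -2.465, 0.002]
contact_force: [-0.0, 0.0, -1.5]
gripper_width: 0.0234
finger_force: 15.0
```

```bash
python3 - <<'E'
from h import *
go(.6372,.0428,.03)
c=cam('wrist','w2.png')
for p in [(.6442,.0136,.018),(.6372,.0428,.003)]+[tuple(np.array([.6442,.0136,.018])+a*.027*np.array([.972,.233,0])+b*.063*np.array([-.233,.972,0])) for a in(-1,1) for b in (-1,1)]: print(proj(c,p).round(1))
E
```

```text
t 6.25 tcp [0.6372 0.041  0.1449] yang 13.4 w 0.0234 delta [  1.7   0.6 114.9]
[285.4 232.8]
[285.4 194.6]
[255.9 297.1]
[252.1 160.2]
[314.9 297.1]
[318.7 160.2]
```

View pics/w2.png

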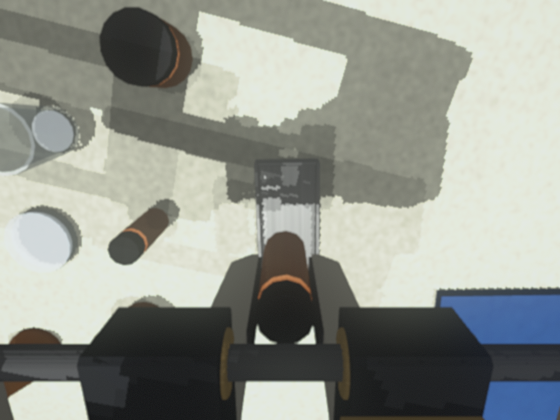

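The tray's far edge shows at u 257–319, v 159; prediction was 252–319, v 160. It's about 1 mm to the right, so I'll nudge and lower.

Call:
jog_arm(steps=[[1.7,1.5,12,0,-1],[0,0,22,0,-1],[0,0,25,0,-1],[0,0,22,0,-1],[0,0,15,0,-1],[0,0,10,0,-1],[0,0,5,0,-1],[0,0,3,0,-1]])

```text
clock: 7.3
tool_pos: [0.6383, 0.0447, 0.033]
orientation: [1.945, 2.466, 0.001]
contact_force: [0.0, 0.4, -0.4]
gripper_width: 0.0237
finger_force: 15.0
```

Call:
jog_arm(steps=[[0,0,0.5,0,-1],[0,0,0,0,-1],[0,0,0,0,-0.3],[0,0,0,0,-0.2],[0,0,0,0,0],[0,0,0,0,0.1],[0,0,0,0,0.2],[0,0,0,0,0.2]])

```text
clock: 8.3
tool_pos: [0.6378, 0.0447, 0.0321]
orientation: [-1.945, -2.467, 0.0]
contact_force: [-0.1, 0.1, -0.2]
gripper_width: 0.0557
finger_force: 0.0
```

```bash
python3 - <<'E'
from h import *
go(.5243,-.0057,.15)
E
```

```text
t 8.3 tcp [0.6378 0.0447 0.0321] yang 13.5 w 0.0557 delta [ -22.6 -122.1 -117.9]
```

Call:
jog_arm(steps=[[0,0,-15,0,0.2],[0,0,-30,0,0.2],[0,0,-35,0,0.2],[0,0,-30,0,0.2],[-5,-25,-8,0,0.2],[-7,-38,0,0,0.2],[-7,-37,0,0,0.2],[-3.6,-22,0,0,0.2]])

```text
clock: 9.3
tool_pos: [0.5235, -0.0063, 0.1514]
orientation: [1.945, 2.466, 0.001]
contact_force: [-0.1, -0.9, 0.8]
gripper_width: 0.0554
finger_force: 0.0
```

```bash
python3 - <<'E'
from h import *
go(.5243,-.0057,.026)
c=cam('wrist','w3.png');print(proj(c,(.5243,-.0057,.07)))
E
```

```text
t 9.3 tcp [ 0.5235 -0.0063  0.1514] yang 13.5 w 0.0554 delta [  0.4   0.8 125.4]
[285.84812622 218.34394019]
```

View pics/w3.png

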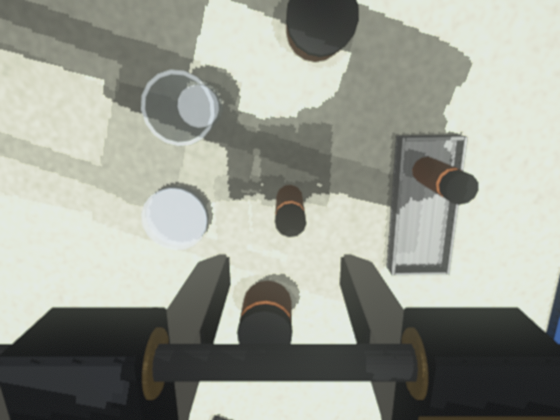

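The first vial stands in the tray with its cap at (458,184). The second's cap is at (290,220), about 2 mm to the right of prediction.

Call:
jog_arm(steps=[[0,2,15,0,0.2],[0,0.5,22,0,0.2],[0,0,24,0,0.2],[0,0,24,0,0.2],[0,0,20,0,0.2],[0,0,12,0,0.2],[0,0,6,0,0.2],[0,0,3,0,0.2]])

```text
clock: 10.35
tool_pos: [0.5273, -0.005, 0.0241]
orientation: [1.945, 2.467, 0.0]
contact_force: [0.5, 0.4, -0.4]
gripper_width: 0.0557
finger_force: 0.0
```

Call:
jog_arm(steps=[[0,0,0,0,0.2],[0,0,0,0,-1],[0,0,0,0,-1],[0,0,0,0,-1],[0,0,0,0,-1],[0,0,0,0,-1],[0,0,0,0,-1],[0,0,0,0,-1]])

```text
clock: 11.35
tool_pos: [0.527, -0.0051, 0.0243]
orientation: [1.945, 2.467, 0.0]
contact_force: [0.5, -0.0, 2.2]
gripper_width: 0.024
finger_force: 15.0
```

Call:
jog_arm(steps=[[0,0,-5,0,-1],[0,0,-12,0,-1],[0,0,-20,0,-1],[0,0,-25,0,-1],[0,0,-25,0,-1],[0,0,-20,0,-1],[0,0,-8,0,-1],[0,0,-5,0,-1]])

```text
clock: 12.35
tool_pos: [0.5269, -0.0051, 0.1446]
orientation: [1.945, 2.467, 0.0]
contact_force: [-0.9, -0.2, 0.9]
gripper_width: 0.0242
finger_force: 15.0
```

```bash
python3 - <<'E'
from h import *
go(.6522,-.0150,.032)
E
```

```text
t 12.35 tcp [ 0.5269 -0.0051  0.1446] yang 13.5 w 0.0242 delta [-38.8 119.5 112.6]
```

Call:
jog_arm(steps=[[-2,6,0,0,-1],[-6,18,0,0,-1],[-8,25,0,0,-1],[-8,25,0,0,-1],[-6.8,20,0,0,-1],[-4,14,0,0,-1],[-3,8,0,0,-1],[-1,3.5,0,0,-1]])

```text
clock: 13.35
tool_pos: [0.6521, -0.015, 0.1432]
orientation: [-1.945, -2.466, 0.001]
contact_force: [0.6, -0.1, -0.3]
gripper_width: 0.0236
finger_force: 15.0
```

Call:
jog_arm(steps=[[0,0,12,0,-1],[0,0,22,0,-1],[0,0,25,0,-1],[0,0,22,0,-1],[0,0,15,0,-1],[0,0,10,0,-1],[0,0,6,0,-1],[0,0,3,0,-1]])

```text
clock: 14.35
tool_pos: [0.6525, -0.015, 0.0294]
orientation: [1.945, 2.466, 0.001]
contact_force: [0.4, 0.6, -0.9]
gripper_width: 0.0239
finger_force: 15.0
```

Call:
jog_arm(steps=[[0,0,0.5,0,-1],[0,0,0,0,-1],[0,0,0,0,-0.3],[0,0,0,0,-0.2],[0,0,0,0,0],[0,0,0,0,0.1],[0,0,0,0,0.2],[0,0,0,0,0.2]])

```text
clock: 15.35
tool_pos: [0.6521, -0.015, 0.0286]
orientation: [-1.945, -2.467, 0.0]
contact_force: [0.4, -0.7, 0.6]
gripper_width: 0.0558
finger_force: 0.0
```

Call:
jog_arm(steps=[[0,0,-15,0,0.2],[0,0,-30,0,0.2],[0,0,-35,0,0.2],[0,0,-30,0,0.2],[0,0,-20,0,0.2],[0,0,-10,0,0.2],[0,0,0,0,0.2],[0,0,0,0,0.2]])

```text
clock: 16.35
tool_pos: [0.6514, -0.0149, 0.167]
orientation: [-1.944, -2.465, 0.002]
contact_force: [-0.3, 1.1, -0.5]
gripper_width: 0.0559
finger_force: 0.0
```

```bash
python3 - <<'E'
from h import *
go(.4275,-.172,.17)
E
```

```text
t 16.35 tcp [ 0.6514 -0.0149  0.167 ] yang 13.5 w 0.0559 delta [-100.6 -254.3   -2.5]
```

Call:
jog_arm(steps=[[-6,-15,0,0,0.2],[-14,-35,0,0,0.2],[-18,-45,0,0,0.2],[-18,-46,0,0,0.2],[-18,-46,0,0,0.2],[-14,-35,0,0,0.2],[-8,-22,0,0,0.2],[-4.6,-10,0,0,0.2]])

```text
clock: 17.35
tool_pos: [0.4273, -0.1724, 0.1676]
orientation: [-1.946, -2.465, 0.001]
contact_force: [0.1, 0.7, 0.3]
gripper_width: 0.0558
finger_force: 0.0
```

```bash
python3 - <<'E'
from h import *
go(.4275,-.172,.059)
c=cam('wrist','w4.png');print(proj(c,(.4275,-.172,.088)))
E
```

```text
t 17.35 tcp [ 0.4273 -0.1724  0.1676] yang 13.4 w 0.0558 delta [  0.2   0.4 108.6]
[285.18164906 219.44490201]
```

View pics/w4.png

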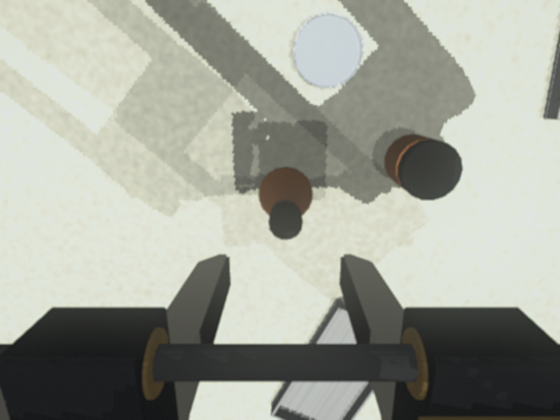

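Stopper at (286,220) matches the prediction. Gripping the flask.

Call:
jog_arm(steps=[[0,0,12,0,0.2],[0,0,20,0,0.2],[0,0,22,0,0.2],[0,0,20,0,0.2],[0,0,15,0,0.2],[0,0,10,0,0.2],[0,0,6,0,0.2],[0,0,3.5,0,0.2]])

```text
clock: 18.4
tool_pos: [0.4289, -0.1721, 0.0602]
orientation: [1.945, 2.467, 0.0]
contact_force: [0.9, -0.3, 0.4]
gripper_width: 0.0559
finger_force: 0.0
```

Call:
jog_arm(steps=[[0,0,0,0,0.2],[0,0,0,0,-1],[0,0,0,0,-1],[0,0,0,0,-1],[0,0,0,0,-1],[0,0,0,0,-1],[0,0,0,0,-1],[0,0,0,0,-1]], grip_force=20)

```text
clock: 19.4
tool_pos: [0.4287, -0.1721, 0.0602]
orientation: [1.945, 2.467, -0.0]
contact_force: [0.2, 0.3, 1.6]
gripper_width: 0.0244
finger_force: 20.0
```

Call:
jog_arm(steps=[[0,0,-5,0,-1],[0,0,-12,0,-1],[0,0,-20,0,-1],[0,0,-25,0,-1],[0,0,-25,0,-1],[0,0,-15,0,-1],[0,0,-8,0,-1],[0,0,-5,0,-1]])

```text
clock: 20.4
tool_pos: [0.4284, -0.172, 0.1751]
orientation: [-1.945, -2.467, 0.0]
contact_force: [0.2, 0.5, -1.9]
gripper_width: 0.0244
finger_force: 20.0
```

Call:
jog_arm(steps=[[8,3.3,0,0,-1],[17,7,0,0,-1],[27,11,0,0,-1],[35,14.4,0,0,-1],[40,16.4,0,0,-1],[41,17,0,0,-1],[41,17,0,0,-1],[41,17,0,0,-1]])

```text
clock: 21.4
tool_pos: [0.4699, 0.0971, 0.1742]
orientation: [-1.944, -2.466, 0.001]
contact_force: [1.2, 0.3, -0.9]
gripper_width: 0.0245
finger_force: 20.0
```

Call:
jog_arm(steps=[[41,17,0,0,-1],[41,17,0,0,-1],[41,17,0,0,-1],[40,16.3,0,0,-1],[33,13.6,0,0,-1],[24,10,0,0,-1],[16,6.6,0,0,-1],[8,3.3,0,0,-1]])

```text
clock: 22.4
tool_pos: [0.5112, 0.3565, 0.1743]
orientation: [-1.944, -2.467, 0.002]
contact_force: [0.3, 0.6, -2.5]
gripper_width: 0.0246
finger_force: 20.0
```

```bash
python3 - <<'E'
from h import *
go(.5107,.3623,.063)
c=cam('wrist','w5.png');print(proj(c,(.5107,.3623,.015)))
for a in range(0,360,90): print(proj(c,(.5107+.041*np.cos(np.radians(a+13.5)),.3623+.041*np.sin(np.radians(a+13.5)),.015)).round(1))
E
```

```text
t 22.4 tcp [0.5112 0.3565 0.1743] yang 13.5 w 0.0246 delta [  5.8   1.  111.3]
[285.75945409 185.34806321]
[330.3 185.4]
[285.9 140.3]
[241.2 185.3]
[285.7 227.2]
```

View pics/w5.png

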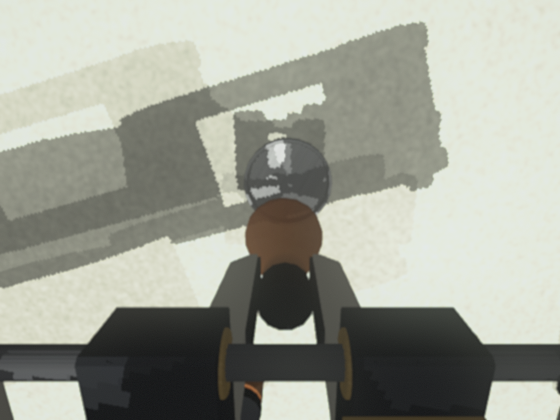

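The dish spans u 246–330 with its top edge at v 138, about 2 mm from prediction. Correct and lower.

Call:
jog_arm(steps=[[4,1.5,12,0,-1],[2.5,0.5,20,0,-1],[0.5,0.5,22,0,-1],[0,0,22,0,-1],[0,0,16,0,-1],[0,0,10,0,-1],[0,0,5,0,-1],[0,0,3,0,-1]])

```text
clock: 23.45
tool_pos: [0.5128, 0.3634, 0.0655]
orientation: [1.945, 2.467, 0.001]
contact_force: [0.0, -0.3, -1.0]
gripper_width: 0.0244
finger_force: 20.0
```

Call:
jog_arm(steps=[[0,0,0.5,0,-1],[0,0,0,0,-1],[0,0,0,0,-0.35],[0,0,0,0,-0.2],[0,0,0,0,0],[0,0,0,0,0.1],[0,0,0,0,0.2],[0,0,0,0,0.2]])

```text
clock: 24.45
tool_pos: [0.5124, 0.3633, 0.0646]
orientation: [-1.945, -2.467, 0.0]
contact_force: [-0.3, -0.3, 0.8]
gripper_width: 0.0555
finger_force: 0.0
```

Call:
jog_arm(steps=[[0,0,-10,0,0.2],[0,0,-20,0,0.2],[0,0,-30,0,0.5],[0,0,-25,0,0.6],[0,0,-15,8,0.6],[0,0,-5,8,0.6],[0,0,0,8,0.6],[0,0,0,2.5,0.6]])

```text
clock: 25.45
tool_pos: [0.5131, 0.3636, 0.172]
orientation: [2.461, 1.952, 0.004]
contact_force: [0.4, 0.5, 0.7]
gripper_width: 0.0745
finger_force: 0.0
```

```bash
python3 - <<'E'
from h import *
go(.5141,.1303,.168)
E
```

```text
t 25.45 tcp [0.5131 0.3636 0.172 ] yang -13.2 w 0.0745 delta [-227.    54.2    3.7]
```

Call:
jog_arm(steps=[[-13,3,0,0,0.6],[-28,7,0,0,0.6],[-38,9,0,0,0.6],[-42,10,0,0,0.6],[-42,10,0,0,0.6],[-34,8,0,0,0.6],[-20,5,0,0,0.6],[-10,2.2,0,0,0.6]])

```text
clock: 26.45
tool_pos: [0.5144, 0.1283, 0.1706]
orientation: [2.459, 1.954, 0.002]
contact_force: [0.2, -0.2, -0.1]
gripper_width: 0.0744
finger_force: 0.0
```

```bash
python3 - <<'E'
from h import *
go(.5141,.1303,.023)
c=cam('wrist','w6.png');print(proj(c,(.5141,.1303,.055)),proj(c,(.5141,.1303,0)))
E
```

```text
t 26.45 tcp [0.5144 0.1283 0.1706] yang -13.1 w 0.0744 delta [  1.8  -0.9 147.6]
[283.60817127 202.92649092] [283.65690265 186.58974832]
```

View pics/w6.png

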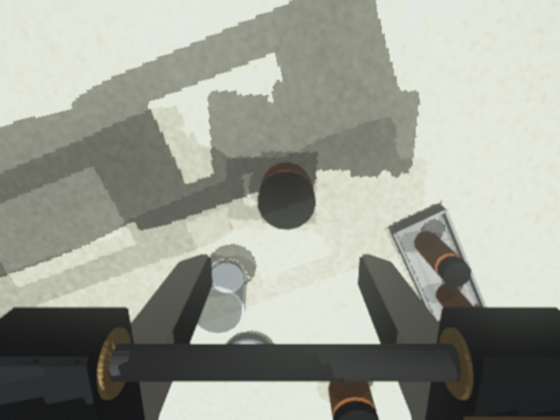

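Jar cap at (287,201), about 2 mm right of prediction. Descending with the correction.

Call:
jog_arm(steps=[[2,1,18,0,0.6],[0.5,0.5,28,0,0.6],[0,0,30,0,0.6],[0,0,28,0,0.6],[0,0,20,0,0.6],[0,0,13,0,0.6],[0,0,8,0,0.6],[0,0,3,0,0.6]])

```text
clock: 27.5
tool_pos: [0.5161, 0.1323, 0.0213]
orientation: [-2.458, -1.956, 0.0]
contact_force: [-0.6, 0.2, 0.1]
gripper_width: 0.0744
finger_force: 0.0
```

Call:
jog_arm(steps=[[0,0,0,0,0.6],[0,0,0,0,-1],[0,0,0,0,-1],[0,0,0,0,-1],[0,0,0,0,-1],[0,0,0,0,-1],[0,0,0,0,-1],[0,0,0,0,-1]], grip_force=25)

```text
clock: 28.5
tool_pos: [0.5164, 0.132, 0.0219]
orientation: [2.459, 1.955, 0.001]
contact_force: [-0.6, -0.2, 4.2]
gripper_width: 0.0479
finger_force: 25.0
```

Call:
jog_arm(steps=[[0,0,-5,0,-1],[0,0,-12,0,-1],[0,0,-22,0,-1],[0,0,-27,0,-1],[0,0,-27,0,-1],[0,0,-17,0,-1],[0,0,-10,0,-1],[0,0,-5,0,-1]])

```text
clock: 29.5
tool_pos: [0.5161, 0.132, 0.1467]
orientation: [-2.459, -1.955, 0.0]
contact_force: [-0.3, 0.4, -1.8]
gripper_width: 0.0478
finger_force: 25.0
```

```bash
python3 - <<'E'
from h import *
# slots y=+-.034 of jar tray, y axis at 77deg
for s in (1,-1):
    go(.5289+s*.034*np.cos(np.radians(77)),-.3542+s*.034*np.sin(np.radians(77)),.026)
E
```

```text
t 29.5 tcp [0.5161 0.132  0.1467] yang -13.0 w 0.0478 delta [-436.8  122.   120.8]
t 29.5 tcp [0.5161 0.132  0.1467] yang -13.0 w 0.0478 delta [-504.8  122.   120.8]
```

Call:
jog_arm(steps=[[-8,2,0,0,-1],[-17,4,0,0,-1],[-27,6.5,0,0,-1],[-35,8.5,0,0,-1],[-40,9.7,0,0,-1],[-41,9.9,0,0,-1],[-42,10.2,0,0,-1],[-42,10.2,0,0,-1]])

```text
clock: 30.5
tool_pos: [0.5178, -0.1297, 0.1459]
orientation: [-2.459, -1.954, 0.001]
contact_force: [-0.0, -0.9, -0.8]
gripper_width: 0.0475
finger_force: 25.0
```

Call:
jog_arm(steps=[[-42,10.2,0,0,-1],[-42,10.2,0,0,-1],[-41,9.9,0,0,-1],[-40,9.7,0,0,-1],[-35,8.4,0,0,-1],[-27,6.5,0,0,-1],[-17,4,0,0,-1],[-9,2.1,0,0,-1]])

```text
clock: 31.5
tool_pos: [0.5206, -0.3884, 0.146]
orientation: [-2.459, -1.953, 0.0]
contact_force: [-0.1, -0.4, -2.0]
gripper_width: 0.0475
finger_force: 25.0
```

```bash
python3 - <<'E'
from h import *
C=np.array([.5289,-.3542,.018]);a=np.radians(77)
x=np.array([np.sin(a),-np.cos(a),0]);y=np.array([np.cos(a),np.sin(a),0])
go(*(C-.034*y)[:2],.026)
c=cam('wrist','w7.png')
for i,j in((-1,1),(1,1),(-1,-1),(1,-1)): print(proj(c,C+i*.043*x+j*.078*y).round(1))
E
```

```text
t 31.5 tcp [ 0.5206 -0.3884  0.146 ] yang -13.1 w 0.0475 delta [  1.1   0.6 120. ]
[227.8  55.4]
[342.8  55.4]
[236.3 247.8]
[334.3 247.8]
```

View pics/w7.png

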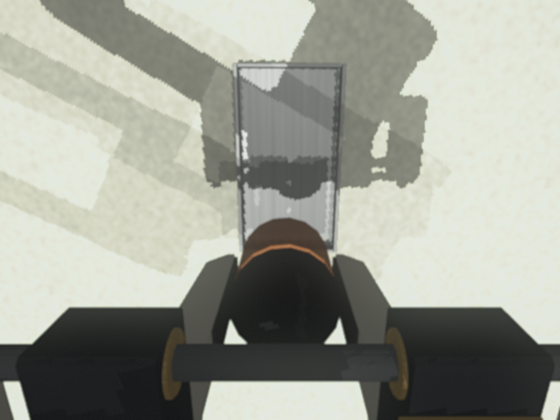

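```bash
python3 - <<'E'
from h import *
C=np.array([.5289,-.3542,.018]);a=np.radians(77)
x=np.array([np.sin(a),-np.cos(a),0]);y=np.array([np.cos(a),np.sin(a),0])
c=cam('wrist');t=cam('top','t2.png');s=cam('side')
for p in((233,64),(346,64),(241,245),(336,245)):
    q=pt(c,*p,.018)-C;print(p,'tray x,y mm',np.round([q@x*1e3,q@y*1e3],1))
cv2.imwrite('pics/s2.png',cv2.resize(s['pixels'][110:420,150:430,::-1],None,fx=2,fy=1.9*1))
for i,j in((-1,1),(1,1),(-1,-1),(1,-1)):
    print('top',proj(t,C+i*.043*x+j*.078*y).round(1),'side',proj(s,C+i*.043*x+j*.078*y).round(1))
E
```

```text
(233, 64) tray x,y mm [-39.1  71.5]
(346, 64) tray x,y mm [46.  71.5]
(241, 245) tray x,y mm [-38.5 -76. ]
(336, 245) tray x,y mm [ 44.7 -76. ]
top [385.  235.2] side [256.5 311.5]
top [391.5 202.9] side [309.9 319.5]
top [445.  248.8] side [230.9 399.1]
top [450.9 216.2] side [295.1 410.5]
```

View pics/s2.png

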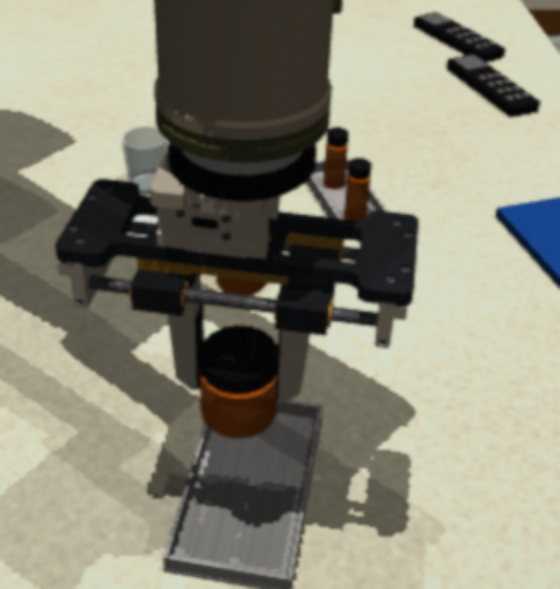

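The far rim at (234–346, 64) puts the tray about 3 mm in +x and 4 mm in −y from my estimate. Both slots have ample margin, so I'll shift and lower.

Call:
jog_arm(steps=[[-2,2,15,0,-1],[-1,1,24,0,-1],[0,0,26,0,-1],[0,0,24,0,-1],[0,0,15,0,-1],[0,0,8,0,-1],[0,0,5,0,-1],[0,0,2.5,0,-1]])

```text
clock: 32.7
tool_pos: [0.524, -0.3914, 0.0277]
orientation: [2.458, 1.955, 0.0]
contact_force: [0.1, 0.7, -1.9]
gripper_width: 0.0476
finger_force: 25.0
```

Call:
jog_arm(steps=[[0,0,0.5,0,-1],[0,0,0,0,-1],[0,0,0,0,0.1],[0,0,0,0,0.2],[0,0,0,0,0.4],[0,0,0,0,0.6],[0,0,0,0,0.6],[0,0,0,0,0.6]])

```text
clock: 33.7
tool_pos: [0.5236, -0.3911, 0.0266]
orientation: [-2.459, -1.955, 0.0]
contact_force: [-0.4, -0.0, 0.3]
gripper_width: 0.0741
finger_force: 0.0
```

Call:
jog_arm(steps=[[0,0,-12,0,0.6],[0,0,-25,0,0.6],[0,0,-35,0,0.6],[0,0,-35,0,0.6],[0,0,-25,0,0.6],[0,0,-10,0,0.6],[0,0,0,0,0.6],[0,0,0,0,0.6]])

```text
clock: 34.7
tool_pos: [0.523, -0.3906, 0.1671]
orientation: [-2.457, -1.954, 0.001]
contact_force: [-0.5, 0.2, -0.4]
gripper_width: 0.0742
finger_force: 0.0
```

```bash
python3 - <<'E'
from h import *
go(.532,-.1145,.17)
E
```

```text
t 34.7 tcp [ 0.523  -0.3906  0.1671] yang -13.0 w 0.0742 delta [271.  -53.4  -2.5]
```

Call:
jog_arm(steps=[[15,-3,0,0,0.6],[33,-6.5,0,0,0.6],[45,-9,0,0,0.6],[50,-10,0,0,0.6],[50,-10,0,0,0.6],[42,-8.4,0,0,0.6],[25,-5,0,0,0.6],[11,-2,0,0,0.6]])

```text
clock: 35.7
tool_pos: [0.5315, -0.1127, 0.1679]
orientation: [-2.456, -1.957, 0.001]
contact_force: [0.0, -0.2, 0.3]
gripper_width: 0.0747
finger_force: 0.0
```

```bash
python3 - <<'E'
from h import *
go(.532,-.1145,.022)
c=cam('wrist','w8.png');print(proj(c,(.532,-.1145,.055)))
E
```

```text
t 35.7 tcp [ 0.5315 -0.1127  0.1679] yang -12.9 w 0.0747 delta [ -1.7   1.  145.9]
[285.85567568 208.07803945]
```

View pics/w8.png

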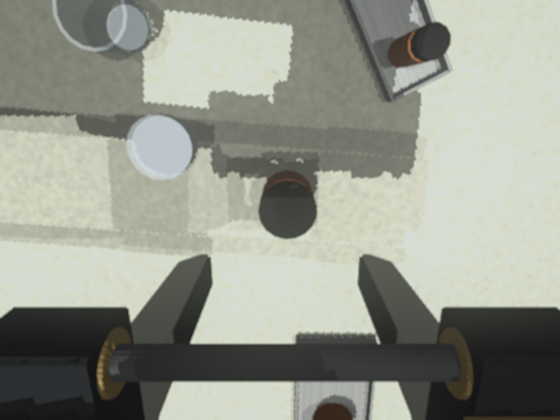

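Cap at (288,208), within 2 mm. The first jar, with its cap at (334,412), sits centred in the tray (u 296–376).

Call:
jog_arm(steps=[[-1.5,1.5,18,0,0.6],[0,0.5,28,0,0.6],[0,0,30,0,0.6],[0,0,28,0,0.6],[0,0,20,0,0.6],[0,0,12,0,0.6],[0,0,7,0,0.6],[0,0,3,0,0.6]])

```text
clock: 36.75
tool_pos: [0.5338, -0.1172, 0.0225]
orientation: [2.459, 1.955, -0.0]
contact_force: [-0.5, -0.2, 0.4]
gripper_width: 0.0742
finger_force: 0.0
```

Call:
jog_arm(steps=[[0,0,0,0,0.6],[0,0,0,0,-1],[0,0,0,0,-1],[0,0,0,0,-1],[0,0,0,0,-1],[0,0,0,0,-1],[0,0,0,0,-1],[0,0,0,0,-1]], grip_force=25)

```text
clock: 37.75
tool_pos: [0.5338, -0.1168, 0.0229]
orientation: [2.459, 1.955, 0.0]
contact_force: [-2.4, 1.4, 4.5]
gripper_width: 0.0477
finger_force: 25.0
```

Call:
jog_arm(steps=[[0,0,-5,0,-1],[0,0,-12,0,-1],[0,0,-22,0,-1],[0,0,-27,0,-1],[0,0,-27,0,-1],[0,0,-17,0,-1],[0,0,-10,0,-1],[0,0,-5,0,-1]])

```text
clock: 38.75
tool_pos: [0.5336, -0.1168, 0.1478]
orientation: [-2.459, -1.955, 0.0]
contact_force: [0.1, 0.0, -0.2]
gripper_width: 0.0475
finger_force: 25.0
```

```bash
python3 - <<'E'
from h import *
a=np.radians(77);go(.5236+.066*np.cos(a),-.391+.066*np.sin(a),.0255)
E
```

```text
t 38.75 tcp [ 0.5336 -0.1168  0.1478] yang -13.0 w 0.0475 delta [-203.4   52.   122.2]
```

Call:
jog_arm(steps=[[-10,2.5,0,0,-1],[-23,6,0,0,-1],[-33,8.5,0,0,-1],[-38,9.7,0,0,-1],[-38,9.7,0,0,-1],[-31,7.9,0,0,-1],[-20,5.1,0,0,-1],[-10.4,2.6,0,0,-1]])

```text
clock: 39.75
tool_pos: [0.5381, -0.3276, 0.1468]
orientation: [-2.459, -1.953, 0.001]
contact_force: [0.4, 0.6, -1.0]
gripper_width: 0.0477
finger_force: 25.0
```

Call:
jog_arm(steps=[[0,0,10,0,-1],[0,0,24,0,-1],[0,0,26,0,-1],[0,0,24,0,-1],[0,0,18,0,-1],[0,0,10,0,-1],[0,0,6,0,-1],[0,0,2.5,0,-1]])

```text
clock: 40.75
tool_pos: [0.5389, -0.3268, 0.0274]
orientation: [2.458, 1.955, 0.0]
contact_force: [-0.9, -0.4, -1.4]
gripper_width: 0.0475
finger_force: 25.0
```

Call:
jog_arm(steps=[[0,0,0.5,0,-1],[0,0,0,0,-1],[0,0,0,0,0.1],[0,0,0,0,0.2],[0,0,0,0,0.4],[0,0,0,0,0.6],[0,0,0,0,0.6],[0,0,0,0,0.6]])

```text
clock: 41.75
tool_pos: [0.5386, -0.3267, 0.0266]
orientation: [-2.459, -1.955, 0.0]
contact_force: [0.9, -0.4, -0.6]
gripper_width: 0.0743
finger_force: 0.0
```

Call:
jog_arm(steps=[[0,0,-12,0,0.6],[0,0,-25,0,0.6],[0,0,-35,0,0.6],[0,0,-40,0,0.6],[0,0,-40,0,0.6],[0,0,-30,0,0.6],[0,0,-20,0,0.6],[0,0,-10,0,0.6]])

```text
clock: 42.75
tool_pos: [0.5389, -0.3269, 0.2402]
orientation: [2.458, 1.954, 0.001]
contact_force: [0.0, -0.4, -0.4]
gripper_width: 0.0744
finger_force: 0.0
```

Call:
jog_arm(steps=[[-10,-15,0,0,0.6],[-20,-25,0,0,0.6],[-20,-25,0,0,0.6],[-20,-25,0,0,0.6],[-20,-25,0,0,0.6],[-20,-25,0,0,0.6],[-20,-20,0,0,0.6],[-10,-10,0,0,0.6]])

```text
clock: 43.75
tool_pos: [0.339, -0.4249, 0.237]
orientation: [-2.459, -1.952, 0.0]
contact_force: [0.4, -0.2, -0.3]
gripper_width: 0.0748
finger_force: 0.0
```

```bash
python3 - <<'E'
from h import *
go(0.5,0,0.2)
t=cam('top');s=cam('side')
a=np.clip(t['pixels'][150:290,105:460,::-1]*1.6,0,255).astype('uint8');b=s['pixels'][110:420,140:430,::-1]
cv2.imwrite('pics/f.png',np.vstack([cv2.resize(a,(700,276)),cv2.resize(b[0:310],(700,320))[:,:]]))
cv2.imwrite('pics/fs.png',cv2.resize(b,(560,598)))
cv2.imwrite('pics/ft.png',cv2.resize(a,(800,315),interpolation=cv2.INTER_CUBIC))
E
```

```text
t 43.75 tcp [ 0.339  -0.4249  0.237 ] yang -13.1 w 0.0748 delta [450.3  60.4  37.6]
```

View pics/f.png

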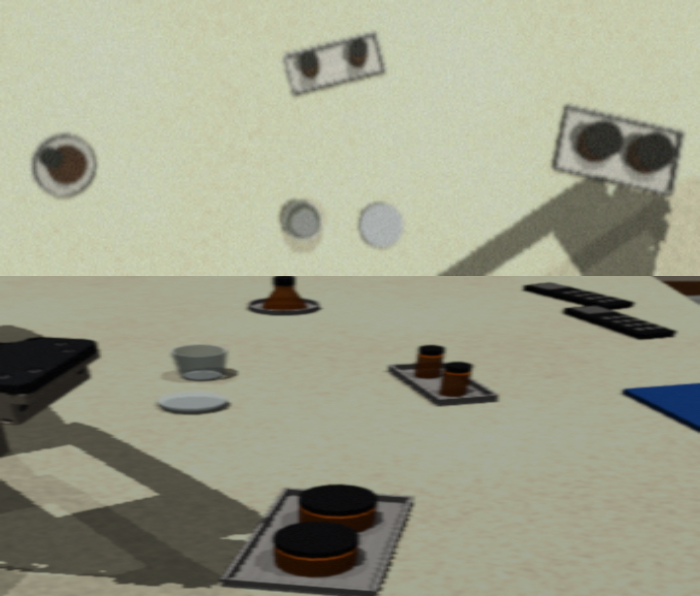

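All five pieces stand flat inside their trays: flask at (65,163) in the dish, vials at (310,65) and (357,53), jars at (600,140) and (650,153). The beaker and Petri dish haven't moved. The walls alone keep a flat-standing piece within the limits, so I'll hand in.

```bash
python3 -c "
from workcell import ctrl
print(ctrl.hand_in())"
```

```text
the job is handed in; nothing more can be done
None
```

I handed the job in at about 44 s of the 122 s allowed: both vials, both jars and the flask stand upright in their own trays, and the beaker and Petri dish were not moved; the hand-in gave no verdict, so this rests on the final top and side pictures.

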